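# Pin the length stop at its hidden index hole

### The arm

A 7-joint arm with a two-finger parallel gripper is mounted at the origin on the work surface. World frame = base frame: x ahead of the robot, y to its left, z up, the work surface at z = 0. Lengths are in m, angles in rad, forces in N, time in s.
With the tool pointing down it reaches from about 0.35 to 0.9 m from the base axis. Payload 8.1 kg.
Tool frame: the origin (TCP) lies midway between the tips of the shut fingers; the grasp point (between the pads) lies arm.tcp_to_grasp behind it (arm.tcp_to_grasp is the distance from the TCP to the grasp point, in m); z points along the fingers, y is the line along which they close (so a half turn about z gives the same grasp; the last joint's range is limited). The gripper opens to 92 mm and grips with 3 to 60 N. Pads are 19 mm wide; open, the fingers measure 130 mm over their backs; the gripper's body (75 mm by 190 mm) begins 47 mm behind the grasp point.
Start: joints at [-1.23, 0.434, 0.025, 1.573, -0.012, 1.134, -0.075], TCP at [0.268, 0.564, 0.227] pointing down, gripper open.
Joint ranges: [-2.62, 2.62], [-0.44, 2.09], [-1.27, 1.32], [0.08, 2.57], [-1.32, 4.46], [0.12, 2], [-2.74, 2.74]. Speed limits (rad/s): [2.22, 2.22, 3.01, 3.01, 3.14, 3.14, 3.14].

### API

Orientations are given as a rotation vector (axis times angle).
In Python, from cell import observe, get_image, arm gives the robot as it stands. The module is installed in compiled form; this text tells all that it offers.
- The arm moves only by the tool drive_tool, never from a script. Its argument "steps" is a list of rows, each a list of 5 numbers: the closure, from 0 (fully open) to 1 (shut), then the shift along the world's x, y, z in mm, then the turn about the world's z in rad. In form: [[hand, x, y, z, roll], ...]. A call has 1 to 20 rows; each row shifts and turns the commanded pose from where the row before left it; what a row does not reach is not made up. A row lasts 1/12 s, in which the tool goes at most 41.7 mm and 7.16 degrees, less where a joint would pass 70% of its speed; a pose out of reach is approached as far as the arm can. A call with a gripper value outside its range is refused whole. The fingers move at their own pace and stop on an object; "grip_force" is the grip in N (left out, the last holds). Time passes only in rows, so rows that do not move let the fingers close. It gives the time, the measured TCP pose, the force, the opening and the grip force at its end, in the units of the state.
- observe(): the state, without advancing time (a new reading comes with each control period).
- get_image(name): name is "side" or "top" or "wrist"; returns a dict with "image" (384x512x3 uint8, red, green, blue), "vfov" (degrees; the focal length in pixels is half the picture's height over the tangent of half this angle, whatever the lens; pixels are square), "cx", "cy" (the principal point, pixels), "k1" (the pictures are not rectified: a ray, as slopes to the right and down, at radius r is drawn at 1 + k1 r^2 times it, then the intrinsics apply), "xyz" and "attitude" of the camera in the world. Camera axes: x right, y down, z forward; pixel columns grow to the right and rows downward; lengths in m; the calibration is good to about 2 mm. A picture is of the moment at which its call begins. There is no depth.
- arm.sign_off(): hands the job in; it is judged then, once.
The state is a dict: "clock": time; "joints": joint angles; "dq": joint speeds; "joint_efforts": joint torques, N m; "position": TCP position; "ee_rot": TCP orientation; "force": force on the tool from outside, world axes, zero at the start; "ft_torque": the same for the moment, N m; "width": opening from 0.0 (shut) to 1.0 (fully open); "gripper_force": force on a finger pad.
Only numpy, scipy, OpenCV 4.12 (cv2) and the standard library are available. Lean on these libraries where they do the work, as an engineer would, in place of code of your own. Each camera call takes 0.05 s, during which the arm holds its last target. There are 200 camera calls.

### The job

Lock the sliding length stop on its rail: take the stop pin out of the wooden pin block, put it down the bore of the stop's guide block, slide the stop along with the pin tip riding lightly on the strip underneath until the tip finds the hidden index hole, then push the pin fully home, collar down on the guide block, and let go. Feel for the hole with a light pressure and do not force the pin or the stop. Leave the other things on the bench where they are.

Things in the scene. Friction and masses are not known exactly. Their poses are not given: they have to be found in the camera images.
- pin: Steel stop pin, 80 to 170 g, upright in the pin block's middle bore at the start. Origin: centre of its tip (lower end); z up to the knob. Round: yaw is idle. Shank 12 mm diameter, 51 mm long, nose tapered to 9 mm over the last 3 mm; collar 20 mm diameter, 51 to 57 mm above the tip; round black knob 28 mm diameter, 57 to 83 mm above the tip.
- pin_block: Dark wooden block fixed to the bench, 50 x 100 x 56 mm high (x, y, z). Three bores of 14 mm, 32 mm apart along y, 53 mm deep; the pin stands in the middle one, its collar on the block's top and its tip 5 mm above the bench; the outer two are empty. Origin: centre of its underside.
- rail: Aluminium channel rail bolted to the bench, 60 mm wide (x), 420 mm long (y), black end caps with bolts up to 50 mm high. Origin: centre of its underside; the stop slides along its y.
- strip_face (a point): Mid-length of the rail's centre line (axes as the rail's) on the face of the steel index strip clamped in its channel, 40 mm above the bench. The strip has one blind hole, 13.5 mm diameter, 18 mm deep, on the centre line. The stop's shoe hides it and its place is not measured: it lies from 22 mm to the -y side to 28 mm to the +y side of this point. The strip does not move.
- stop (a joint): Place of the stop carriage along the rail, m: 0 at its -y end (bore 50 mm to the -y side of strip_face), 0.095 at its +y end. It starts at 0 to 0.010; with the bore over the hole it reads somewhere from 0.028 to 0.078. It slides with about 2.5 N of friction and stays where it is left; a pin in its bore drags it along.
- stop_mouth (a point): Centre of the bore's mouth on the top of the stop's guide block, 75 mm above the bench; moves with the stop, axes as the rail's. Guide block: dark steel, 36 x 36 mm, 22 mm high. Bore 13.5 mm, 2 mm chamfer. The strip lies 35 mm below the mouth. Spring balls 12 mm down grip the shank: the pin does not sink by its weight, pushing it takes about 3 to 7 N once past the balls.
- shoe (a point): Centre of the top of the stop's aluminium shoe, which carries the guide block: 62 mm wide (x), 180 mm long (y), 53 mm above the bench. At its +y end a steel stop flap stands out to +x, nowhere above 59 mm. Moves with the stop, axes as the rail's.
- offcut: White moulding offcut lying on the bench, 60 x 110 x 20 mm, loose, not part of the job. Origin: centre of its underside.
- sanding_block: Cork sanding block with a yellow sole, 66 x 101 x 33 mm, loose, not part of the job. Origin: centre of its underside.
- glue: White glue bottle, 60 mm diameter, 150 mm tall, standing at the right, loose, not part of the job. Origin: centre of its underside.
Mind the look-alikes: they are no part of the job. Of the things that look like the pin, take the one that is farthest to the robot's left at the start.

How it is judged:
On the way, in this order (a step that is already met when the one before it is completed fails the run):
1. the pin is in the guide block's bore with its tip down at the strip (z of pin in the frame of stop_mouth below -0.031 m and horizontal distance between pin and stop_mouth below 0.004 m), for 0.1 s.
2. the pin has dropped into the hidden index hole and is fully home (z of pin in the frame of stop_mouth below -0.048 m and horizontal distance between pin and stop_mouth below 0.004 m), for 0.2 s.
At the end, for the whole second after the job is handed in: The pin stands in the stop's bore and in the index hole beneath, fully home (collar within 3 mm of the guide block's top), upright, at rest and released; offcut, sanding block and glue bottle within 30 mm of where they stood (all of step 2 and angle between pin's own z axis and vertical below 0.1 rad and linear speed of pin below 0.02 m/s and distance of each of offcut, sanding_block, glue from where it was at the start of the episode below 0.03 m); the robot touches nothing.
It fails at once if the pin was forced: more than 50 N between the pin and the stop, strip or rail in all, the spring balls' squeeze of about 9 N included (contact force between pin and rail above 50 N).
It fails at once if a bystander was shoved more than 30 mm (distance of any of offcut, sanding_block, glue from where it was at the start of the episode above 0.03 m).
It also fails if it takes over 72 s, if anything falls off the work surface, if the arm or the gripper's body presses on something with over 40 N, if the wrist force passes 120 N, or if a joint passes its speed limit or range.

## Working session

There is one attempt and no reset: what is moved stays moved. The work goes in short steps, Python scripts to look and compute and a tool call to move; the robot and the scene stay as the last step left them, time stands still between calls to the robot, and variables do not carry over. Pictures are saved under pics/ and viewed, at most 10 in all, crops included, and the job is handed in when it is done.

Besides the shell and the picture viewer there is one more tool, called after "Call:" as name(argument=value, ...) on one line, values as JSON. drive_tool: Moves the arm, as the interface text tells. Its arguments: {"type":"object","properties":{"steps":{"type":"array"},"grip_force":{"type":"number"}},"required":["steps"]}

```bash
mkdir -p pics
cat > h.py <<'E'
import numpy as np, cv2
from cell import observe, get_image, arm
from scipy.spatial.transform import Rotation as R
def Rm(a):
    a=np.array(a,float)
    if a.shape==(3,3): return a
    return (R.from_rotvec(a) if a.size==3 else R.from_quat(a)).as_matrix()
def ray(c,u,v):
    f=192/np.tan(np.radians(c['vfov'])/2)
    d=np.array([(u-c['cx'])/f,(v-c['cy'])/f]); s=d.copy()
    for _ in range(20): s=d/(1+c['k1']*(s@s))
    w=Rm(c['attitude'])@np.array([s[0],s[1],1]); return np.array(c['xyz']),w
def onz(c,u,v,z):
    o,w=ray(c,u,v); return o+w*(z-o[2])/w[2]
def proj(c,p):
    f=192/np.tan(np.radians(c['vfov'])/2)
    q=Rm(c['attitude']).T@(np.array(p)-np.array(c['xyz'])); s=q[:2]/q[2]; s=s*(1+c['k1']*(s@s))
    return s*f+[c['cx'],c['cy']]
def save(c,n): cv2.imwrite('pics/'+n,c['image'][:,:,::-1])
E
python3 - <<'E'
from h import *
ims=[]
for n in('top','side'):
    c=get_image(n);print(n,{k:c[k] for k in c if k!='image'});ims.append(c['image'])
    np.save(n+'.npy',c,allow_pickle=True)
cv2.imwrite('pics/a.png',ims[0][:,:,::-1]);cv2.imwrite('pics/b.png',ims[1][:,:,::-1])
print(observe(),arm.tcp_to_grasp)
E
```

```text
top {'vfov': 57.0000532009479, 'cx': 258.4608791628529, 'cy': 191.17558384040282, 'k1': -0.03362485731489425, 'xyz': array([ 0.4187541 , -0.12733995,  0.96525893]), 'attitude': array([-2.18843776,  2.15975659, -0.09974976])}
side {'vfov': 43.57512119549358, 'cx': 249.1109710132083, 'cy': 184.42620095580074, 'k1': 0.002308038006596045, 'xyz': array([ 0.03762002, -0.71045511,  0.7558494 ]), 'attitude': array([-2.20028118,  0.80700072, -0.35168668])}
{'clock': 0.1, 'joints': array([-1.22963667,  0.43515705,  0.02499248,  1.57400429, -0.01163865,
        1.13398692, -0.07510387]), 'dq': array([ 0.00022861, -0.00120508, -0.00087611, -0.00413615,  0.00042478,
        0.00082538,  0.00033387]), 'joint_efforts': array([ 3.01820393e-03, -6.69127536e+01,  9.88079980e-01, -3.15142572e+01,
       -6.05454622e-02,  3.74326890e-02,  2.67187062e-05]), 'position': array([0.26818682, 0.56403216, 0.22602203]), 'ee_rot': array([-6.91467808e-01, -3.06433517e+00,  2.19024990e-03]), 'force': array([-0.69687395,  0.21545203, -0.66826137]), 'ft_torque': array([-0.04618708,  0.00254697, -0.02667087]), 'gripper_force': 0.0, 'width': 1.0030701507056214} 0.0188
```

View pics/a.png

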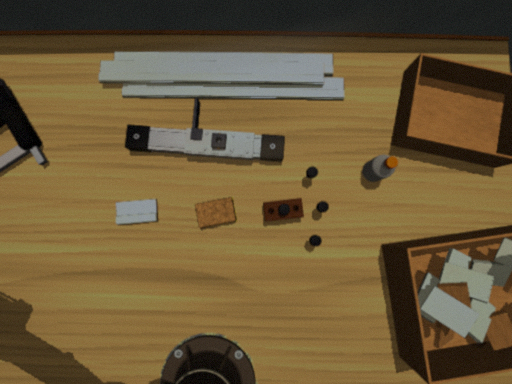

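View pics/b.png

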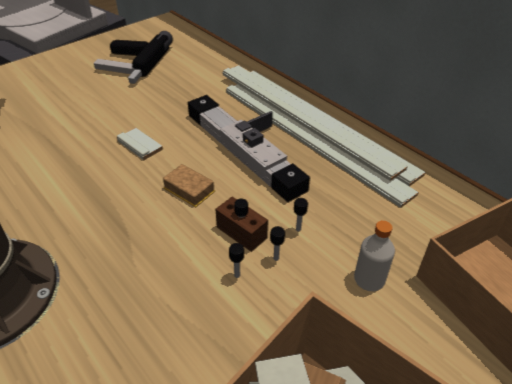

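Top view: pin-like things are at (283,210) standing in the dark block, and loose at (312,172), (322,207) and (315,241). The image's left is +y, so (283,210) in the pin block is farthest left and is the one meant. The guide block is at (219,141). I'll measure these and confirm with a crop.

Run:
```python
from h import *
t=np.load('top.npy',allow_pickle=True).item();s=np.load('side.npy',allow_pickle=True).item()
def tri(a,b):
    o1,w1=ray(t,*a);o2,w2=ray(s,*b);A=np.c_[w1,-w2];k=np.linalg.lstsq(A,o2-o1,rcond=None)[0]
    p,q=o1+w1*k[0],o2+w2*k[1];return (p+q)/2,np.linalg.norm(p-q)
def blobs(c,x0,y0,x1,y1,th):
    g=cv2.cvtColor(c['image'],cv2.COLOR_RGB2GRAY)[y0:y1,x0:x1]
    n,l,st,ce=cv2.connectedComponentsWithStats((g<th).astype(np.uint8))
    return [(int(st[i][4]),tuple(st[i][:4]+[x0,y0,0,0]),(ce[i]+[x0,y0]).round(1)) for i in range(1,n) if st[i][4]>12]
for th in(35,60):
  print(th,'knobT',blobs(t,270,195,300,224,th)); print('guideT',blobs(t,208,131,232,152,th));
  print('caps',blobs(t,120,118,155,158,th),blobs(t,255,128,290,165,th))
  print('knobS',blobs(s,228,195,256,216,th))
print('pin knob',onz(t,284,210,.075),tri((284,210),(241,207)))
print('guide',onz(t,219,141,.075),tri((219,141),(252,136)))
for p in((138,138),(272,147)): print('cap',onz(t,*p,.045))
a=cv2.resize(t['image'][115:255,110:340],None,fx=3.4,fy=3.4,interpolation=cv2.INTER_CUBIC)
cv2.imwrite('pics/c.png',a[:,:,::-1])
```

```text
35 knobT [(155, (np.int64(277), np.int64(203), np.int64(14), np.int64(15)), array([283.2, 210. ])), (45, (np.int64(292), np.int64(204), np.int64(7), np.int64(8)), array([295.4, 207.6])), (32, (np.int64(270), np.int64(207), np.int64(5), np.int64(8)), array([271.6, 210.5]))]
guideT []
caps [(503, (np.int64(125), np.int64(125), np.int64(26), np.int64(27)), array([137.1, 138.2]))] [(17, (np.int64(263), np.int64(135), np.int64(10), np.int64(5)), array([266.5, 136.5])), (64, (np.int64(260), np.int64(157), np.int64(22), np.int64(4)), array([271.1, 158.7]))]
knobS [(238, (np.int64(228), np.int64(199), np.int64(20), np.int64(17)), array([239.2, 207.7]))]
60 knobT [(611, (np.int64(270), np.int64(199), np.int64(30), np.int64(24)), array([284.5, 210.1]))]
guideT [(179, (np.int64(212), np.int64(134), np.int64(14), np.int64(15)), array([218.3, 141. ]))]
caps [(610, (np.int64(125), np.int64(125), np.int64(30), np.int64(30)), array([137.6, 138.8]))] [(576, (np.int64(255), np.int64(135), np.int64(30), np.int64(28)), array([271.7, 148.5]))]
knobS [(362, (np.int64(228), np.int64(198), np.int64(28), np.int64(18)), array([238.8, 207.7]))]
pin knob [ 0.4541717  -0.19141198  0.075     ] (array([ 0.45450872, -0.1914328 ,  0.07978329]), np.float64(0.0012792593690011348))
guide [ 0.6287716  -0.02362409  0.075     ] (array([ 0.62872592, -0.02298761,  0.07278075]), np.float64(0.0013553229008032796))
cap [0.64160428 0.19610201 0.045     ]
cap [ 0.62148766 -0.16075839  0.045     ]
```

View pics/c.png

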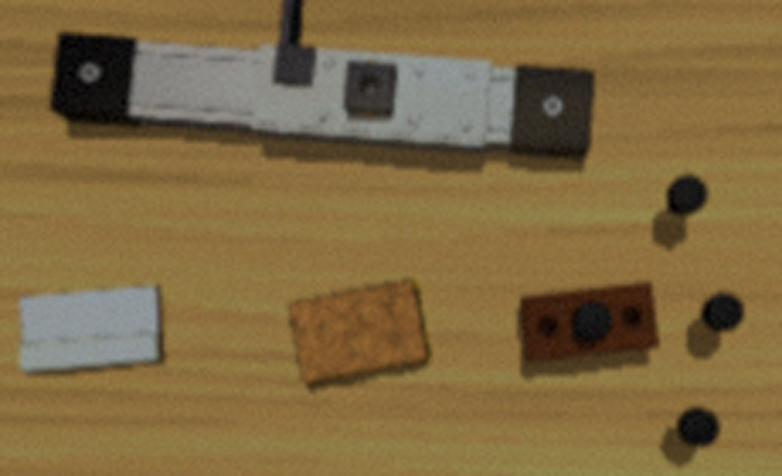

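The crop confirms it: the pin sits in the middle bore of the block at crop (591,322), farthest left of the four, with empty bores on both sides of it. Moving above it now.

Call:
drive_tool(steps=[[0,16,-36,0,0.039],[0,16,-36,0,0.039],[0,16,-36,0,0.039],[0,16,-36,0,0.039],[0,16,-36,0,0.039],[0,16,-36,0,0.039],[0,16,-36,0,0.039],[0,16,-36,0,0.039],[0,16,-36,0,0.039],[0,16,-36,0,0.039],[0,3,-39,0,0],[0,3,-39,0,0],[0,3,-39,0,0],[0,3,-39,0,0],[0,3,-39,0,0],[0,3,-39,0,0],[0,3,-39,0,0],[0,3,-39,0,0],[0,3,-39,0,0],[0,0,-39,0,0]], grip_force=20)

```text
clock: 1.77
position: [0.4553, -0.1873, 0.2267]
ee_rot: [0.084, 3.14, 0.0]
force: [0.0, -0.4, 0.2]
width: 1.004
gripper_force: 0.0
```

Call:
drive_tool(steps=[[0,0,0,0,0],[0,0,0,0,0],[0,0,0,0,0]])

```text
clock: 2.02
position: [0.4551, -0.185, 0.2264]
ee_rot: [-0.085, -3.14, -0.001]
force: [1.3, 1.0, 0.5]
width: 1.0
gripper_force: 0.0
```

Run:
```python
from h import *
c=get_image('wrist');save(c,'d.png');np.save('w.npy',c,allow_pickle=True)
o=observe();print(o['position'],Rm(o['ee_rot'])[:,1],o['joints'],c['xyz'],proj(c,[.4545,-.1914,.088]))
```

```text
[ 0.45531039 -0.18429552  0.22641813] [5.26059259e-02 9.98615070e-01 7.47778211e-04] [-0.05644062  0.21817152  0.40332497  1.91504042 -0.09992916  1.02855258
  1.90823808] [ 0.38488738 -0.18104492  0.38413361] [245.97358702 181.22302434]
```

View pics/d.png

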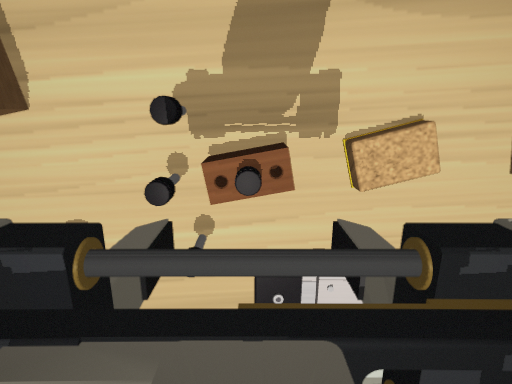

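Wrist view: the knob is at (248,181), and I predicted (246,181), so the two agree within about 1.5 mm. Refining, then descending.

Run:
```python
from h import *
c=np.load('w.npy',allow_pickle=True).item()
g=cv2.cvtColor(c['image'],cv2.COLOR_RGB2GRAY)
for th in(25,32,40):
  n,l,st,ce=cv2.connectedComponentsWithStats((g[160:205,228:268]<th).astype(np.uint8))
  i=1+np.argmax(st[1:,4]);p=ce[i]+[228,160];print(th,st[i],p,onz(c,*p,.078))
ps=[]
for _ in range(3): get_image('wrist');ps.append(observe()['position'])
print(np.array(ps))
```

```text
25 [ 9  6 23  9 82] [248.5        169.75609756] [ 0.44456983 -0.18832803  0.078     ]
32 [  8   6  24  12 108] [247.84259259 170.12037037] [ 0.44492246 -0.18904506  0.078     ]
40 [  8   6  25  15 132] [248.53787879 170.85606061] [ 0.44575307 -0.18835709  0.078     ]
[[ 0.4554244  -0.18399717  0.22649609]
 [ 0.45554222 -0.18393981  0.22658675]
 [ 0.45555859 -0.18405629  0.22666356]]
```

Call:
drive_tool(steps=[[0,-1,-3,-20,0],[0,0,-3,-25,0],[0,0,0,-25,0],[0,0,0,-25,0],[0,0,0,-25,0],[0,0,0,-20,0],[0,0,0,-10,0],[0,0,0,-10,0],[0,0,0,0,0],[0,0,0,0,0],[0,0,0,0,0],[0,0,0,0,0]])

```text
clock: 3.22
position: [0.4552, -0.1918, 0.0678]
ee_rot: [0.084, 3.138, -0.0]
force: [-0.1, 0.6, -0.3]
width: 0.998
gripper_force: 0.0
```

Call:
drive_tool(steps=[[0,0,0,-4,0],[0,0,0,-4,0],[0,0,0,0,0],[0.5,0,0,0,0],[0.7,0,0,0,0],[0.9,0,0,0,0],[0.9,0,0,0,0],[0.9,0,0,0,0],[0.9,0,0,0,0],[0.9,0,0,0,0]], grip_force=20)

```text
clock: 4.05
position: [0.4544, -0.1916, 0.0588]
ee_rot: [0.085, 3.14, -0.0]
force: [-0.2, 0.0, 0.5]
width: 0.543
gripper_force: 0.0
```

Call:
drive_tool(steps=[[0.9,0,0,0,0],[0.9,0,0,0,0],[0.9,0,0,0,0],[0.9,0,0,0,0],[0.9,0,0,0,0],[0.9,0,0,0,0],[0.9,0,0,0,0]])

```text
clock: 4.63
position: [0.4544, -0.1911, 0.0588]
ee_rot: [-0.084, -3.14, -0.001]
force: [-0.3, 3.7, 3.4]
width: 0.301
gripper_force: 20.0
```

Width is 27.7 mm, which is the 28 mm knob. Lifting straight up.

Call:
drive_tool(steps=[[0.9,0,0,5,0],[0.9,0,0,10,0],[0.9,0,0,15,0],[0.9,0,0,20,0],[0.9,0,0,20,0],[0.9,0,0,20,0],[0.9,0,0,10,0],[0.9,0,0,0,0],[0.9,0,0,0,0],[0.9,0,0,0,0],[0.9,0,0,0,0]])

```text
clock: 5.55
position: [0.4536, -0.1914, 0.1577]
ee_rot: [-0.085, -3.138, -0.0]
force: [-0.0, 0.4, -2.3]
width: 0.306
gripper_force: 20.0
```

Run:
```python
from h import *
c=get_image('side');o=observe();p=o['position'];print(p,o['force'],o['width'])
# knob centre expected, tip expected
for dz in(.0188,-.053,): print(proj(c,p+[0,0,dz]))
u,v=proj(c,p+[0,0,-.02]).astype(int)
a=cv2.resize(c['image'][v-70:v+70,u-80:u+80],None,fx=4,fy=4,interpolation=cv2.INTER_CUBIC);cv2.imwrite('pics/e.png',a[:,:,::-1]);print(u-80,v-70)
```

```text
[ 0.4536708  -0.19140316  0.15770293] [-0.62648699 -0.65316769 -1.90544936] 0.30102390978172844
[239.63752152 170.2322985 ]
[240.1691192  198.19538394]
159 115
```

View pics/e.png

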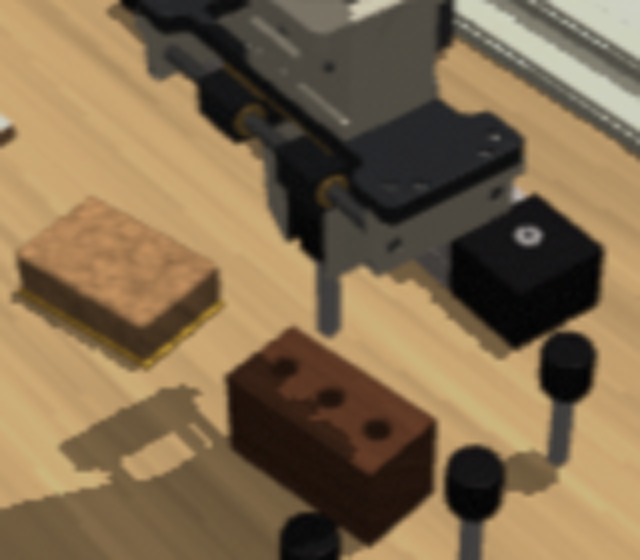

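The pin is upright in the grip, with its tip at crop (328,335), i.e. image (241,199) against an expected (240,198). The block's bore is empty. Next I'll go near the guide block, short of it in x, for a close look.

Call:
drive_tool(steps=[[0.9,10,13,0,0],[0.9,22,28,0,0],[0.9,25,31,0,0],[0.9,25,31,0,0],[0.9,25,31,0,0],[0.9,18,22,0,0],[0.9,10,12,0,0],[0.9,0,0,0,0],[0.9,0,0,0,0],[0.9,0,0,0,0],[0.9,0,0,0,0]])

```text
clock: 6.52
position: [0.5884, -0.0255, 0.1586]
ee_rot: [-0.089, -3.139, 0.001]
force: [-0.3, 0.0, -1.5]
width: 0.3
gripper_force: 20.0
```

Run:
```python
from h import *
c=get_image('wrist');o=observe();print(o['position'],o['force'],o['width'])
np.save('w2.npy',c,allow_pickle=True);t=get_image('top');np.save('t2.npy',t,allow_pickle=True)
print(proj(c,[.629,-.0235,.075]),proj(c,o['position']+[0,0,-.053]),proj(t,[.629,-.0235,.075]))
save(c,'f.png')
```

```text
[ 0.58858565 -0.02530778  0.15872371] [-0.34298525 -0.71317391 -0.92437805] 0.29758867152120366
[257.11407865 239.9582247 ] [252.47168314 207.94964078] [218.95384365 140.91202952]
```

View pics/f.png

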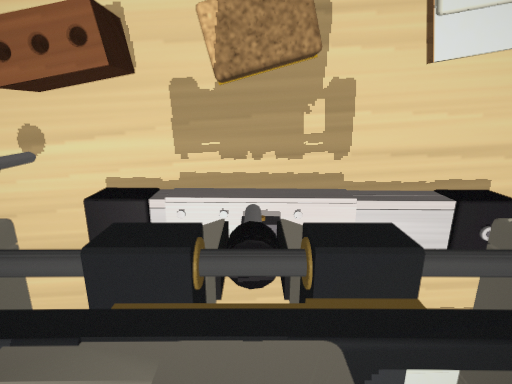

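Wrist view: the pin tip is at (253,208), as expected. The guide block is mostly hidden behind the hand, so I'll step past it in x and look back.

Call:
drive_tool(steps=[[0.9,10,0,0,0],[0.9,20,0,0,0],[0.9,20,0,0,0],[0.9,20,1,0,0],[0.9,10,1,0,0],[0.9,0,0,0,0],[0.9,0,0,0,0],[0.9,0,0,0,0],[0.9,0,0,0,0]])

```text
clock: 7.37
position: [0.6685, -0.022, 0.1589]
ee_rot: [-0.086, -3.14, -0.0]
force: [0.4, -0.5, -0.6]
width: 0.299
gripper_force: 20.0
```

Run:
```python
from h import *
c=get_image('wrist');o=observe();print(o['position'],o['force'])
np.save('w2.npy',c,allow_pickle=True)
print(proj(c,[.629,-.0235,.075]),proj(c,o['position']+[0,0,-.053]))
a=cv2.resize(c['image'][120:240,180:340],None,fx=5,fy=5,interpolation=cv2.INTER_CUBIC);cv2.imwrite('pics/g.png',a[:,:,::-1])
```

```text
[ 0.66858787 -0.02186555  0.15895451] [-0.42626449  0.20018839 -1.20733731]
[247.68921353 150.14596389] [252.33537316 207.85008533]
```

View pics/g.png

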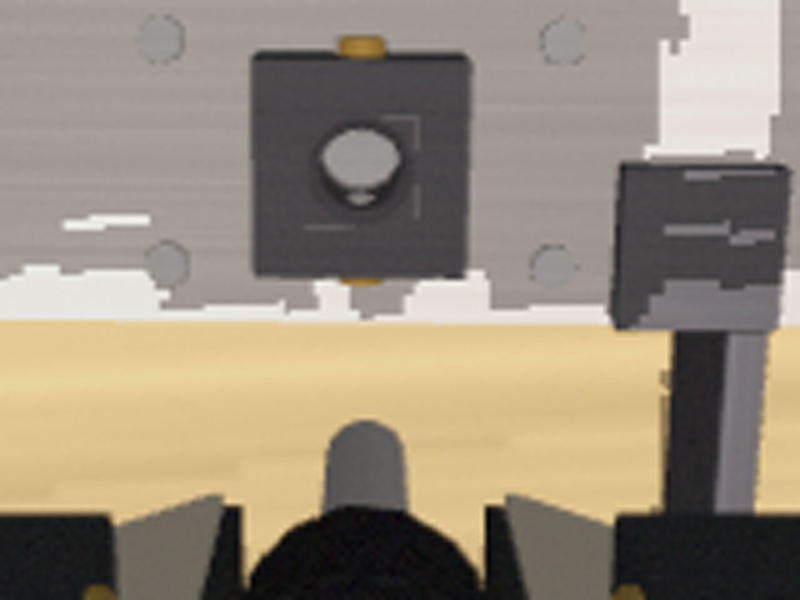

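Crop: the bore mouth is centred at crop (361,165), i.e. image (252,152.8), and the pin tip axis is at column 253.

Run:
```python
from h import *
c=np.load('w2.npy',allow_pickle=True).item()
P=np.array([.66859,-.02187,.15895])
b=onz(c,251.9,152.8,.075);print('bore',b)
# pin axis: tip at column 252.8
q=onz(c,252.8,207.9,P[2]-.053);print('tip',q,'tcp',P);print('shift mm',(b-q)*1000)
k=[onz(c,180+u/5-.4,120+v/5-.4,.075) for u,v in((252,52),(470,52),(468,275),(253,275))]
print(np.linalg.norm(k[1]-k[0]),np.linalg.norm(k[3]-k[0]),np.mean(k,0))
```

```text
bore [ 0.63136445 -0.0201745   0.075     ]
tip [ 0.6686482  -0.02151827  0.10595   ] tcp [ 0.66859 -0.02187  0.15895]
shift mm [-37.28375365   1.34376996 -30.95      ]
0.03510164468540678 0.03665997448896381 [ 0.63131903 -0.02029659  0.075     ]
```

Call:
drive_tool(steps=[[0.9,-8,0,0,0],[0.9,-12,1,0,0],[0.9,-11,0,0,0],[0.9,-6,0,0,0],[0.9,0,0,0,0],[0.9,0,0,-8,0],[0.9,0,0,-8,0],[0.9,0,0,-6,0],[0.9,0,0,-4,0],[0.9,0,0,0,0],[0.9,0,0,0,0],[0.9,0,0,0,0]])

```text
clock: 8.42
position: [0.6326, -0.0206, 0.1328]
ee_rot: [0.085, 3.14, -0.0]
force: [-0.4, -0.3, -1.1]
width: 0.299
gripper_force: 20.0
```

Run:
```python
from h import *
c=get_image('side');o=observe();p=o['position'];print(p,o['force'],o['width'])
u,v=proj(c,p+[0,0,-.053]).astype(int);print(proj(c,p+[0,0,-.053]),proj(c,[.6313,-.0202,.075]))
a=cv2.resize(c['image'][v-40:v+40,u-50:u+50],None,fx=7,fy=7,interpolation=cv2.INTER_CUBIC);cv2.imwrite('pics/i.png',a[:,:,::-1])
```

```text
[ 0.63270183 -0.02064175  0.13293838] [-0.30209387  0.55002651 -1.48433524] 0.2997611229381367
[252.93327215 132.38470042] [252.34958123 134.22480472]
```

View pics/i.png

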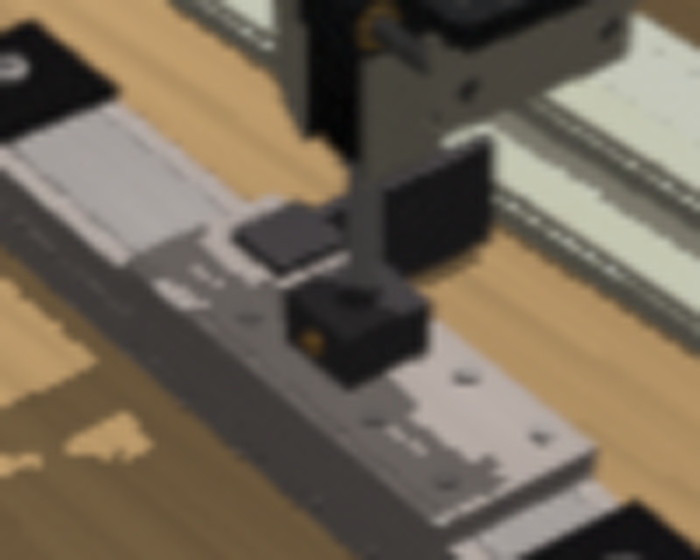

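The tip is at crop (368,280), just up-right of the bore at (358,297). I'll correct x by about -2 mm and lower gently.

Call:
drive_tool(steps=[[0.9,-2,0,0,0],[0.9,0,0,-2,0],[0.9,0,0,-2,0],[0.9,0,0,-2,0],[0.9,0,0,-2,0],[0.9,0,0,0,0],[0.9,0,0,0,0]])

```text
clock: 9.05
position: [0.6303, -0.0205, 0.1245]
ee_rot: [-0.085, -3.14, 0.0]
force: [-1.1, 0.4, 0.1]
width: 0.301
gripper_force: 20.0
```

Call:
drive_tool(steps=[[0.9,0,0,-2,0],[0.9,0,0,-2,0],[0.9,0,0,-2,0],[0.9,0,0,0,0],[0.9,0,0,0,0]])

```text
clock: 9.47
position: [0.6303, -0.0205, 0.1186]
ee_rot: [-0.085, -3.14, -0.0]
force: [-0.3, 0.7, -1.7]
width: 0.294
gripper_force: 20.0
```

Call:
drive_tool(steps=[[0.9,0,0,-2,0],[0.9,0,0,-2,0],[0.9,0,0,-2,0],[0.9,0,0,0,0],[0.9,0,0,0,0]])

```text
clock: 9.88
position: [0.63, -0.0204, 0.1122]
ee_rot: [-0.084, -3.14, 0.0]
force: [-0.3, -0.2, -4.3]
width: 0.298
gripper_force: 20.0
```

Call:
drive_tool(steps=[[0.9,0,0,-2,0],[0.9,0,0,-2,0],[0.9,0,0,-2,0],[0.9,0,0,0,0]])

```text
clock: 10.22
position: [0.63, -0.0205, 0.1061]
ee_rot: [-0.084, -3.14, 0.0]
force: [-0.1, -0.1, -4.0]
width: 0.297
gripper_force: 20.0
```

Call:
drive_tool(steps=[[0.9,0,0,-2,0],[0.9,0,0,-2,0],[0.9,0,0,0,0],[0.9,0,0,0,0]])

```text
clock: 10.55
position: [0.63, -0.0206, 0.1022]
ee_rot: [-0.085, -3.14, 0.0]
force: [0.1, 0.0, -3.1]
width: 0.299
gripper_force: 20.0
```

Call:
drive_tool(steps=[[0.9,0,0,-1,0],[0.9,0,0,-1,0],[0.9,0,0,-1,0],[0.9,0,0,-1,0],[0.9,0,0,-1,0],[0.9,0,0,-1,0],[0.9,0,0,-1,0]])

```text
clock: 11.13
position: [0.6305, -0.0206, 0.0957]
ee_rot: [0.085, 3.14, 0.0]
force: [-0.8, 0.5, 3.7]
width: 0.301
gripper_force: 20.0
```

Call:
drive_tool(steps=[[0.9,0,0,-0.5,0],[0.9,0,0,0,0]])

```text
clock: 11.3
position: [0.6302, -0.0205, 0.0949]
ee_rot: [-0.085, -3.14, -0.0]
force: [-0.1, -0.5, -1.6]
width: 0.304
gripper_force: 20.0
```

Call:
drive_tool(steps=[[0.9,0,0,-0.5,0],[0.9,0,0,0,0]])

```text
clock: 11.47
position: [0.6303, -0.0205, 0.0946]
ee_rot: [-0.085, -3.14, -0.0]
force: [-1.3, -0.1, -1.0]
width: 0.299
gripper_force: 20.0
```

Call:
drive_tool(steps=[[0.9,0,0,-0.5,0],[0.9,0,0,0,0]])

```text
clock: 11.63
position: [0.6303, -0.0205, 0.0942]
ee_rot: [-0.085, -3.14, -0.0]
force: [0.2, 0.7, 0.3]
width: 0.301
gripper_force: 20.0
```

Call:
drive_tool(steps=[[0.9,0,0,-0.5,0],[0.9,0,0,0,0]])

```text
clock: 11.8
position: [0.6305, -0.0205, 0.0939]
ee_rot: [0.085, 3.14, 0.0]
force: [-1.0, 0.2, 1.4]
width: 0.3
gripper_force: 20.0
```

Call:
drive_tool(steps=[[0.9,0,0,-0.5,0],[0.9,0,0,0,0]])

```text
clock: 11.97
position: [0.6307, -0.0206, 0.0938]
ee_rot: [0.085, 3.14, 0.0]
force: [-0.9, 0.6, 5.8]
width: 0.298
gripper_force: 20.0
```

Contact is at the expected height (tip at z ≈ 0.040) with a light push. Now sliding along the rail, direction (0.055, 1).

Call:
drive_tool(steps=[[0.9,0,0.5,0,0],[0.9,0.05,1,0,0],[0.9,0.06,1,0,0],[0.9,0.05,1,0,0],[0.9,0.06,1,0,0],[0.9,0.05,1,0,0],[0.9,0.06,1,0,0],[0.9,0.05,1,0,0],[0.9,0.06,1,0,0],[0.9,0.05,1,0,0]])

```text
clock: 12.8
position: [0.6311, -0.0138, 0.0938]
ee_rot: [0.088, 3.139, -0.004]
force: [-1.3, -6.1, 5.0]
width: 0.295
gripper_force: 20.0
```

Call:
drive_tool(steps=[[0.9,0.05,1,0,0],[0.9,0.06,1,0,0],[0.9,0.05,1,0,0],[0.9,0.06,1,0,0],[0.9,0.05,1,0,0]])

```text
clock: 13.22
position: [0.6314, -0.0088, 0.0938]
ee_rot: [0.088, 3.139, -0.004]
force: [-0.8, -5.9, 4.9]
width: 0.301
gripper_force: 20.0
```

Call:
drive_tool(steps=[[0.9,0.05,1,0,0],[0.9,0.06,1,0,0],[0.9,0.05,1,0,0],[0.9,0.06,1,0,0]])

```text
clock: 13.55
position: [0.6316, -0.0048, 0.0938]
ee_rot: [0.088, 3.139, -0.004]
force: [-2.0, -6.6, 4.4]
width: 0.301
gripper_force: 20.0
```

Call:
drive_tool(steps=[[0.9,0.05,1,0,0],[0.9,0.06,1,0,0],[0.9,0.05,1,0,0]])

```text
clock: 13.8
position: [0.6318, -0.0018, 0.0938]
ee_rot: [0.088, 3.139, -0.004]
force: [-1.5, -5.6, 4.6]
width: 0.3
gripper_force: 20.0
```

Call:
drive_tool(steps=[[0.9,0.05,1,0,0],[0.9,0.06,1,0,0],[0.9,0.05,1,0,0],[0.9,0.06,1,0,0]])

```text
clock: 14.13
position: [0.632, 0.0022, 0.0938]
ee_rot: [0.088, 3.139, -0.004]
force: [-1.9, -7.0, 5.4]
width: 0.298
gripper_force: 20.0
```

Call:
drive_tool(steps=[[0.9,0.05,1,0,0],[0.9,0.06,1,0,0],[0.9,0.05,1,0,0],[0.9,0.06,1,0,0]])

```text
clock: 14.47
position: [0.6323, 0.0062, 0.0938]
ee_rot: [0.088, 3.139, -0.004]
force: [-0.9, -5.3, 5.5]
width: 0.297
gripper_force: 20.0
```

Call:
drive_tool(steps=[[0.9,0.05,1,0,0],[0.9,0.06,1,0,0],[0.9,0.05,1,0,0],[0.9,0.06,1,0,0]])

```text
clock: 14.8
position: [0.6325, 0.0102, 0.0938]
ee_rot: [0.088, 3.139, -0.004]
force: [-1.8, -6.2, 5.2]
width: 0.298
gripper_force: 20.0
```

Call:
drive_tool(steps=[[0.9,0.05,1,0,0],[0.9,0.06,1,0,0],[0.9,0.05,1,0,0],[0.9,0.06,1,0,0]])

```text
clock: 15.13
position: [0.6327, 0.0143, 0.0938]
ee_rot: [0.088, 3.139, -0.004]
force: [-0.5, -6.1, 5.2]
width: 0.3
gripper_force: 20.0
```

Call:
drive_tool(steps=[[0.9,0.05,1,0,0],[0.9,0.06,1,0,0],[0.9,0.05,1,0,0],[0.9,0.06,1,0,0]])

```text
clock: 15.47
position: [0.6329, 0.0191, 0.0937]
ee_rot: [0.087, 3.14, -0.003]
force: [-0.5, -3.5, 3.8]
width: 0.297
gripper_force: 20.0
```

Call:
drive_tool(steps=[[0.9,0.05,0.5,0,0],[0.9,0,0,0,0]])

```text
clock: 15.63
position: [0.6328, 0.0215, 0.0932]
ee_rot: [0.085, 3.14, 0.0]
force: [-0.0, -2.3, 1.7]
width: 0.299
gripper_force: 20.0
```

Call:
drive_tool(steps=[[0.9,0,0,-0.5,0],[0.9,0,0,-0.5,0],[0.9,0,0,0,0]])

```text
clock: 15.88
position: [0.6327, 0.0217, 0.0922]
ee_rot: [0.084, 3.14, 0.0]
force: [-0.4, -2.8, 1.3]
width: 0.305
gripper_force: 20.0
```

The tip is dropping with low force, so it has found the hole. Pushing on gently.

Call:
drive_tool(steps=[[0.9,0,0,-0.5,0],[0.9,0,0,-0.5,0],[0.9,0,0,-0.5,0],[0.9,0,0,0,0],[0.9,0,0,0,0]])

```text
clock: 16.3
position: [0.6326, 0.0216, 0.0905]
ee_rot: [-0.084, -3.14, -0.0]
force: [-0.7, -1.7, 0.5]
width: 0.302
gripper_force: 20.0
```

Call:
drive_tool(steps=[[0.9,0,0,-0.7,0],[0.9,0,0,-0.7,0],[0.9,0,0,-0.7,0],[0.9,0,0,0,0]])

```text
clock: 16.63
position: [0.6325, 0.0216, 0.0884]
ee_rot: [-0.084, -3.14, -0.0]
force: [1.0, -1.5, -0.7]
width: 0.298
gripper_force: 20.0
```

Call:
drive_tool(steps=[[0.9,0,0,-1,0],[0.9,0,0,-1,0],[0.9,0,0,-1,0],[0.9,0,0,-1,0],[0.9,0,0,-1,0],[0.9,0,0,-1,0],[0.9,0,0,0,0]])

```text
clock: 17.22
position: [0.6324, 0.0216, 0.0821]
ee_rot: [-0.084, -3.14, -0.0]
force: [1.1, -0.3, -2.0]
width: 0.302
gripper_force: 20.0
```

Call:
drive_tool(steps=[[0.9,0,0,-1,0],[0.9,0,0,-1,0],[0.9,0,0,-1,0],[0.9,0,0,-0.7,0],[0.9,0,0,0,0]])

```text
clock: 17.63
position: [0.6325, 0.0216, 0.0786]
ee_rot: [-0.084, -3.14, -0.0]
force: [0.8, 0.2, -1.7]
width: 0.301
gripper_force: 20.0
```

Call:
drive_tool(steps=[[0.9,0,0,-0.5,0],[0.9,0,0,0,0]])

```text
clock: 17.8
position: [0.6325, 0.0216, 0.0782]
ee_rot: [-0.084, -3.14, -0.0]
force: [0.4, 1.7, -1.4]
width: 0.298
gripper_force: 20.0
```

Call:
drive_tool(steps=[[0.9,0,0,-0.5,0],[0.9,0,0,0,0]])

```text
clock: 17.97
position: [0.6327, 0.0215, 0.0779]
ee_rot: [0.085, 3.14, 0.0]
force: [0.1, 0.6, 0.1]
width: 0.302
gripper_force: 20.0
```

Call:
drive_tool(steps=[[0.9,0,0,-0.5,0],[0.9,0,0,0,0]])

```text
clock: 18.13
position: [0.6327, 0.0215, 0.0778]
ee_rot: [0.085, 3.14, 0.0]
force: [-1.7, 0.3, 3.1]
width: 0.299
gripper_force: 20.0
```

Call:
drive_tool(steps=[[0.9,0,0,-0.4,0],[0.9,0,0,0,0],[0.9,0,0,0,0]])

```text
clock: 18.38
position: [0.6328, 0.0215, 0.0778]
ee_rot: [0.085, 3.14, 0.001]
force: [-2.2, 0.6, 7.8]
width: 0.298
gripper_force: 20.0
```

The collar has bottomed exactly at the expected height (0.0778) and the force is rising. Releasing and going up.

Call:
drive_tool(steps=[[0.9,0,0,0.8,0],[0.9,0,0,0,0],[0.5,0,0,0,0],[0,0,0,0,0],[0,0,0,0,0],[0,0,0,0,0],[0,0,0,0,0],[0,0,0,0,0],[0,0,0,0,0],[0,0,0,0,0],[0,0,0,0,0],[0,0,0,0,0]])

```text
clock: 19.38
position: [0.6327, 0.0215, 0.0778]
ee_rot: [-0.085, -3.14, -0.0]
force: [0.4, -0.4, -0.8]
width: 0.969
gripper_force: 0.0
```

Call:
drive_tool(steps=[[0,0,0,5,0],[0,0,0,10,0],[0,0,0,20,0],[0,0,0,30,0],[0,0,0,35,0],[0,0,0,20,0],[0,0,0,0,0],[0,0,0,0,0],[0,0,0,0,0]])

```text
clock: 20.13
position: [0.6323, 0.0216, 0.1978]
ee_rot: [-0.084, -3.14, -0.0]
force: [0.0, 0.1, -0.0]
width: 0.995
gripper_force: 0.0
```

Run:
```python
from h import *
c=get_image('side');o=observe();p=o['position'];print(p,o['force'],o['width'])
u,v=proj(c,[.6327,.0215,.09]).astype(int);print(proj(c,[.6327,.0215,.107]),u-60,v-40)
a=cv2.resize(c['image'][v-40:v+50,u-60:u+60],None,fx=6,fy=6,interpolation=cv2.INTER_CUBIC);cv2.imwrite('pics/j.png',a[:,:,::-1])
```

```text
[0.63197102 0.02155956 0.19713668] [0.32953859 0.35359391 0.54647312] 1.0013497184568012
[241.35768887 114.95287469] 181 80
```

View pics/j.png

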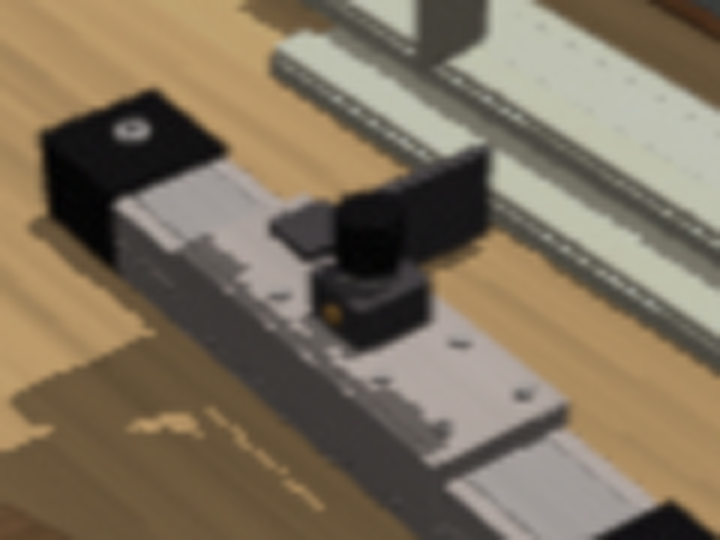

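The pin stands upright with its collar down on the guide block (knob at crop (370,235)), and the hand is clear.

```bash
python3 -c "
from cell import arm
print(arm.sign_off())"
```

```text
the job is handed in; nothing more can be done
None
```

The stop is locked: the pin dropped into the index hole and sits fully home with its collar on the guide block. I released it and handed the job in at about 20 s; sign-off returned no verdict.

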